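# Make up two microscope kits

### The arm

A 6-joint arm with a two-finger parallel gripper is mounted at the origin on the work surface. World frame = base frame: x ahead of the robot, y to its left, z up, the work surface at z = 0. Lengths are in m, angles in rad, forces in N, time in s.
With the tool pointing down it reaches from about 0.275 to 0.875 m from the base axis. Payload 12.5 kg.
Tool frame: the origin (TCP) lies at the very end of the fingers, on their centre line; the grasp point (between the pads) lies 19 mm behind it; z points along the fingers, y is the line along which they close (so a half turn about z gives the same grasp; the last joint's range is limited). The gripper opens to 85 mm and grips with 20 to 120 N. Pads are 22 mm wide; open, the fingers measure 114 mm over their backs; the gripper's body (76 mm by 85 mm) begins 54 mm behind the grasp point. The pads swing forward as they close: fully open they stand 13 mm farther back than shut.
Start: joints at [1.054, 0.351, 1.652, -0, 1.139, -0.085], TCP at [0.23, 0.5, 0.231] pointing down, gripper open.
Joint ranges: [-2.75, 2.75], [-0.79, 2.1], [0.01, 2.65], [-1.57, 4.71], [0.07, 3.14], [-2.87, 2.87]. Speed limits (rad/s): [2.22, 2.22, 2.79, 3.14, 3.14, 3.14].

### API

Orientations are given as a 3x3 rotation matrix whose columns are the frame's x, y, z axes.
In Python, from bench import manip gives the robot as it stands. Calls block until the motion is done:
- manip.move_ptp(position, orientation): joint-space move of the TCP to a pose.
- manip.move_l(position, attitude=None, max_speed=0.15): straight line of the TCP; attitude=None keeps the orientation; max_speed is the mean speed in m/s.
- manip.move_j(angles): joint-space move.
- manip.set_gripper(opening, effort=None): opening from 0.0 (shut) to 1.0 (fully open); effort is the grip in N (None keeps the last); returns when the fingers have stopped.
- manip.dwell(seconds).
- manip.inverse_kinematics(position, orientation): joint angles nearest the present ones, or None.
- manip.grab_frame(name): name is "scene" or "top" or "wrist"; returns (picture, depth): 420x560x3 uint8, red, green, blue; 420x560 float32, m along the optical axis (not along the pixel's ray), 0 where there is no reading.
- manip.get_calibration(name): a dict with "camera_matrix" (3x3 intrinsics, pixels), "k1" (the pictures are not rectified: a ray, as slopes to the right and down, at radius r is drawn at 1 + k1 r^2 times it, then the intrinsics apply), "R" (3x3) and "t" (3): a world point X has camera coordinates R X + t. Camera axes: x right, y down, z forward; pixel columns grow to the right and rows downward; lengths in m; the calibration is good to about 2 mm. A picture is of the moment at which its call begins: read the wrist's pose just before it. get_calibration takes no time and is no camera call; for the wrist camera it gives the pose at the moment of the call.
A pose or a line that the arm cannot do raises manip.Unreachable and nothing moves.
- manip.sign_off(): hands the job in; it is judged then, once.
Trained networks look in the newest picture that a camera, given by its name, has taken for a name from the list of things; names that differ only in an ending like _2 or _b are one class to them, and where a whole thing is asked for, a point or a joint stands for the part that bears it (a point fixed in the world has none). Each returns a list of dicts, best first, with "confidence" (0 to 1); they miss things now and then, are a little off and sometimes report something else, mostly with a low value. They report only what shows in the picture. A call takes as long as a camera call.
- manip.look_for(camera, name): "at" ([x, y, z] in m, in world coordinates, good to about 4 mm: the middle of the surface that is visible of it).
Readings, each from a call of its own:
- manip.current_time(): time.
- manip.current_qpos(): joint angles.
- manip.current_joint_vel(): joint speeds.
- manip.current_joint_torque(): joint torques, N m.
- manip.current_ee_pos(): TCP position.
- manip.current_tcp_rot(): TCP orientation.
- manip.current_force(): force on the tool from outside, world axes, zero at the start.
- manip.current_ft_torque(): the same for the moment, N m.
- manip.current_grip_width(): opening from 0.0 (shut) to 1.0 (fully open).
- manip.current_grip_force(): force on a finger pad.
Only numpy, scipy, OpenCV 4.12 (cv2) and the standard library are available. Lean on these libraries where they do the work, as an engineer would, in place of code of your own. Each camera call takes 0.05 s, during which the arm holds its last target. There are 200 camera calls.

### The job

Make up two kits from the stock on the microscope bench, one thing to a bay, each standing upright as it stands now. Three-bay tray: the longest objective in the bay by the tab, the oil bottle in the middle bay, the eyepiece in the end bay. Two-bay tray: the shortest objective in the bay by the tab, the specimen jar in the other bay; leave the middle-length objective and the round tin where they stand.

Things in the scene. Friction and masses are not known exactly. Their poses are not given: they have to be found in the camera images.
- tray3: Plastic tray, grey floor, white walls, fixed; 198 x 68 mm (y by x), three bays along y, a flat grey tab at its +y end pointing roughly towards the robot. Origin: centre of its underside, z up. Bays 62 x 62 mm inside, centres at x = 0, y = +65 (by the tab), 0 and -65 mm. Floor 3 mm thick; walls 3 mm thick, tops 10 mm above the bench. Left or right of the stock, turned up to 26 deg.
- tray2: Plastic tray, grey floor, white walls, fixed; 133 x 68 mm (y by x), two bays along y, a flat grey tab at its +y end pointing roughly away from the robot. Origin: centre of its underside, z up. Bays 62 x 62 mm inside, centres at x = 0, y = +32.5 (by the tab) and -32.5 mm. Floor 3 mm thick; walls 3 mm thick, tops 10 mm above the bench. Left or right of the stock, turned up to 26 deg.
- long_objective: Microscope objective, plain metal, standing nose up on its 22 mm thread foot (5 mm high). Longest of three: 68 mm tall, slender nose 8 mm across at the tip; barrel 29 mm diameter from 5 to 46 mm height, then the narrow nose. About 160 g. Origin: centre of its underside, z up along its axis; stands upright, yaw free.
- short_objective: Microscope objective, plain metal, standing nose up on its 22 mm thread foot (5 mm high). Shortest of three: 40 mm tall, blunt nose 19 mm across at the tip; barrel 29 mm diameter from 5 to 31 mm height, then the narrow nose. About 100 g. Origin: centre of its underside, z up along its axis; stands upright, yaw free.
- middle_objective: Microscope objective, plain metal, standing nose up on its 22 mm thread foot (5 mm high). Middle length, stays in the stock: 54 mm tall, nose 13 mm across at the tip; barrel 29 mm diameter from 5 to 36 mm height. About 130 g. Origin: centre of its underside, z up along its axis; stands upright, yaw free.
- eyepiece: Microscope eyepiece standing on its eyecup: black cylinder 38 mm diameter to 32 mm height, above it a bare steel tube 23 mm diameter up to 52 mm. About 120 g. Origin: centre of its underside, z up along its axis; stands upright, yaw free.
- oil_bottle: Small closed white plastic dropper bottle of immersion oil: body 32 mm diameter to 42 mm height, then a neck 14 mm across and a thin nozzle up to 68 mm. About 60 g. Origin: centre of its underside, z up along its axis; stands upright, yaw free.
- specimen_jar: Closed amber glass jar: glass 42 mm diameter to 36 mm height, white lid 44 mm diameter from 36 to 50 mm height. About 110 g. Origin: centre of its underside, z up along its axis; stands upright, yaw free.
- filter_tin: Low round steel tin, 60 mm diameter, 22 mm tall, stays in the stock. The stock stands between the trays in any order with a coverslip box and a paper booklet (not listed, under 23 mm tall), centres at least 85 mm apart, nothing taller than 68 mm. Origin: centre of its underside, z up along its axis; stands upright, yaw free.

How it is judged:
At the end, for the whole second after the job is handed in: The five things stand upright (within 7 degrees), released and at rest, on the floor of their own bays: within 24 mm of the bay's centre along each tray axis and within 5 mm of the floor's height. The middle-length objective and the tin are upright, at rest and within 25 mm of where they began (x of long_objective in the frame of tray3 between -0.024 and 0.024 m and y of long_objective in the frame of tray3 between 0.041 and 0.089 m and z of long_objective in the frame of tray3 between -0.002 and 0.008 m and angle between each of long_objective, oil_bottle, eyepiece, short_objective, specimen_jar, middle_objective, filter_tin's own z axis and vertical below 0.12 rad and linear speed of each of long_objective, oil_bottle, eyepiece, short_objective, specimen_jar, middle_objective, filter_tin below 0.02 m/s and angular speed of each of long_objective, oil_bottle, eyepiece, short_objective, specimen_jar below 0.2 rad/s and x of oil_bottle in the frame of tray3 between -0.024 and 0.024 m and y of oil_bottle in the frame of tray3 between -0.024 and 0.024 m and z of oil_bottle in the frame of tray3 between -0.002 and 0.008 m and x of eyepiece in the frame of tray3 between -0.024 and 0.024 m and y of eyepiece in the frame of tray3 between -0.089 and -0.041 m and z of eyepiece in the frame of tray3 between -0.002 and 0.008 m and x of short_objective in the frame of tray2 between -0.024 and 0.024 m and y of short_objective in the frame of tray2 between 0.0085 and 0.0565 m and z of short_objective in the frame of tray2 between -0.002 and 0.008 m and x of specimen_jar in the frame of tray2 between -0.024 and 0.024 m and y of specimen_jar in the frame of tray2 between -0.0565 and -0.0085 m and z of specimen_jar in the frame of tray2 between -0.002 and 0.008 m and distance of each of middle_objective, filter_tin from where it was at the start of the episode below 0.025 m); the robot touches nothing.
It fails at once if the middle-length objective or the tin is moved more than 25 mm (distance of any of middle_objective, filter_tin from where it was at the start of the episode above 0.025 m).
It also fails if it takes over 122 s, if anything falls off the work surface, if the arm or the gripper's body presses on something with over 40 N, if the wrist force passes 120 N, or if a joint passes its speed limit or range.

## Working session

There is one attempt and no reset: what is moved stays moved. The work goes in short steps, each a Python script; the robot and the scene stay as the last script left them, time stands still between calls to the robot, and variables do not carry over. Pictures are saved under pics/ and viewed, at most 14 in all, crops included, and the job is handed in when it is done.

```bash
ls; mkdir -p pics
python3 - <<'E'
from bench import manip
import cv2,numpy as np
for c in("top","scene"):
    im,d=manip.grab_frame(c); cv2.imwrite(f"pics/{c}0.png",im[:,:,::-1]); np.savez(f"{c}0.npz",im=im,d=d)
    k=manip.get_calibration(c); print(c,k)
    for n in"tray3 tray2 long_objective short_objective middle_objective eyepiece oil_bottle specimen_jar filter_tin".split():
        print(n,[(np.round(r["at"],3).tolist(),round(r["confidence"],2)) for r in manip.look_for(c,n)][:4])
print(manip.current_time())
E
```

```text
pics
top {'camera_matrix': array([[414.11862938,   0.        , 283.34084928],
       [  0.        , 414.11862938, 208.14941341],
       [  0.        ,   0.        ,   1.        ]]), 'k1': -0.037579010887856944, 'R': array([[ 0.01525736, -0.99967842,  0.0202549 ],
       [-0.98939972, -0.01802006, -0.14409537],
       [ 0.14441403, -0.01784167, -0.98935649]]), 't': array([-0.01070272,  0.54310561,  0.68881685])}
tray3 [([0.53, 0.298, -0.0], 0.89), ([0.504, -0.296, 0.01], 0.79)]
tray2 [([0.53, 0.298, -0.0], 0.89), ([0.504, -0.296, 0.01], 0.79)]
long_objective [([0.563, -0.013, 0.045], 0.67)]
short_objective [([0.678, -0.125, 0.036], 0.51)]
middle_objective [([0.53, 0.302, -0.0], 0.69), ([0.557, 0.101, 0.038], 0.57)]
eyepiece [([0.665, 0.124, 0.03], 0.57)]
oil_bottle [([0.442, -0.003, 0.048], 0.73)]
specimen_jar [([0.449, 0.103, 0.051], 0.94)]
filter_tin [([0.675, -0.001, 0.024], 0.7), ([0.528, 0.302, -0.002], 0.31)]
scene {'camera_matrix': array([[388.28826372,   0.        , 276.08107115],
       [  0.        , 388.28826372, 210.78197512],
       [  0.        ,   0.        ,   1.        ]]), 'k1': -0.052980830031854394, 'R': array([[ 0.06854134,  0.99756461,  0.01292013],
       [ 0.73533568, -0.04176323, -0.67641502],
       [-0.6742281 ,  0.05586302, -0.73640736]]), 't': array([-0.05849406, -0.40524485,  1.14116273])}
tray3 [([0.52, -0.297, 0.004], 0.96), ([0.536, 0.302, -0.001], 0.76), ([0.466, 0.101, 0.043], 0.69)]
tray2 [([0.52, -0.297, 0.004], 0.96), ([0.536, 0.302, -0.001], 0.76), ([0.466, 0.101, 0.043], 0.69)]
long_objective [([0.573, -0.016, 0.044], 0.9)]
short_objective [([0.694, -0.126, 0.031], 0.76)]
middle_objective [([0.567, 0.102, 0.033], 0.73), ([0.683, -0.003, 0.024], 0.45)]
eyepiece [([0.681, 0.123, 0.033], 0.91)]
oil_bottle [([0.456, -0.006, 0.035], 0.82)]
specimen_jar []
filter_tin [([0.68, -0.002, 0.023], 0.97)]
1.0
```

View pics/top0.png

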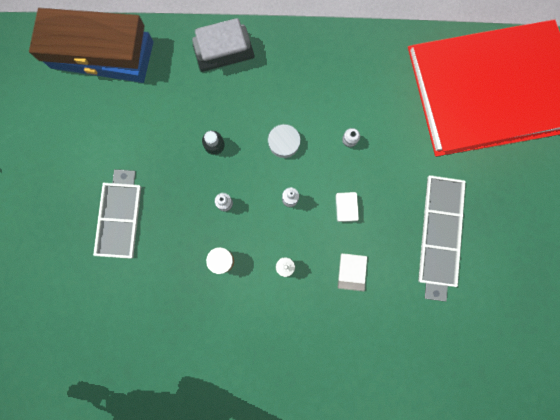

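View pics/scene0.png

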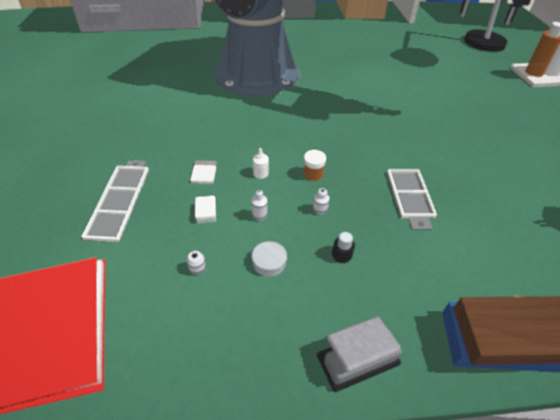

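The top view shows tray2 at (118,220) with its tab at (123,177), pointing away. Tray3 is at (443,230) with its tab at (437,293), pointing to the robot. The stock stands in rows: eyepiece (213,142), tin (284,141), objectives at (351,137), (223,202) and (291,197), jar (219,260), oil (286,267). The scene view agrees with this. Next I'll measure axes and heights from both depth clouds and fit rectangles to the trays.

```bash
cat > loc.py <<'E'
from bench import manip
import cv2,numpy as np
from scipy.optimize import least_squares
def rays(k,uv):
    D=np.array([k["k1"],0,0,0.])
    return cv2.undistortPoints(np.asarray(uv,float).reshape(-1,1,2),k["camera_matrix"],D).reshape(-1,2)
def cloud(k,d):
    v,u=np.mgrid[:420,:560]; r=rays(k,np.c_[u.ravel(),v.ravel()]); z=d.ravel()
    P=np.c_[r*z[:,None],z]
    P=(P-k["t"])@k["R"]; P[z==0]=np.nan
    return P
def plane(k,uv,h):
    r=np.c_[rays(k,uv),np.ones(len(uv))]@k["R"]; c=-k["R"].T@k["t"]
    return (c+r*((h-c[2])/r[:,2])[:,None])[:,:2]
def fit(P,R,x0):
    return least_squares(lambda p:np.hypot(*(P[:,:2]-p).T)-R,x0,loss="soft_l1",f_scale=.001).x
E
cat > m.py <<'E'
from loc import *
K={c:manip.get_calibration(c) for c in("top","scene")}; F={c:np.load(c+"0.npz") for c in K}
C={c:cloud(K[c],F[c]["d"]) for c in K}
obj=dict(long=(.57,-.014,.0145,.01,.044),short=(.688,-.126,.0145,.008,.029),middle=(.564,.102,.0145,.008,.034),eye=(.675,.123,.019,.005,.03),oil=(.45,-.004,.016,.005,.04),jar=(.458,.102,.022,.038,.048),tin=(.68,-.001,.03,.004,.02))
for c in C:
    P=C[c]; tab=P[(abs(P[:,0]-.5)<.02)&(abs(P[:,1]-.2)<.02)]; print(c,"table z",np.nanmedian(tab[:,2]),np.nanstd(tab[:,2]))
for n,(x,y,R,a,b) in obj.items():
    for c in C:
        P=C[c]; N=P[np.hypot(P[:,0]-x,P[:,1]-y)<.045]; zt=np.percentile(N[N[:,2]>.008,2],[95,99.5])
        B=N[(N[:,2]>a)&(N[:,2]<b)]
        T=N[N[:,2]>zt[1]-.005]
        print(n,c,"fit",fit(B,R,[x,y]).round(4),len(B),"ztop",zt.round(3),"topxy",np.median(T[:,:2],0).round(4))
for n,y in(("tray2",.3),("tray3",-.297)):
    for c in K:
        im=F[c]["im"]; P=C[c]; g=im.min(2).reshape(-1)
        m=(g>170)&(abs(P[:,0]-.53)<.16)&(abs(P[:,1]-y)<.1)
        v,u=np.divmod(np.flatnonzero(m),560); q=plane(K[c],np.c_[u,v],.01)
        r=cv2.minAreaRect((q*1000).astype(np.float32)); print(n,c,r,len(q),"wall z",np.nanpercentile(P[m,2],[10,50,90]).round(4))
        hsv=cv2.cvtColor(im,cv2.COLOR_RGB2HSV).reshape(-1,3)
        gm=(hsv[:,1]<60)&(g>70)&(g<150)&(abs(P[:,0]-.53)<.16)&(abs(P[:,1]-y)<.1)
        v,u=np.divmod(np.flatnonzero(gm),560); q=plane(K[c],np.c_[u,v],.003);M=np.zeros((420,560),np.uint8);M[v,u]=1
        nn,_,st,ce=cv2.connectedComponentsWithStats(M)
        for i in range(1,nn):
            if st[i,4]>60: print("  floor",ce[i].round(1),st[i,4],plane(K[c],ce[i:i+1],.003).round(4), "z",np.nanmedian(P[(_==i).ravel(),2]).round(4))
E
python3 m.py
```

```text
top table z -0.0009564335495987582 0.0012758412902940193
scene table z 0.001736741355221601 0.001012151224742145
long top fit [ 0.5651 -0.0138] 60 ztop [0.067 0.068] topxy [ 0.5641 -0.0138]
long scene fit [ 0.5653 -0.0125] 191 ztop [0.068 0.071] topxy [ 0.5678 -0.0124]
short top fit [ 0.6821 -0.1263] 67 ztop [0.041 0.041] topxy [ 0.6814 -0.1258]
short scene fit [ 0.6823 -0.1252] 129 ztop [0.043 0.044] topxy [ 0.6844 -0.1245]
middle top fit [0.555  0.1063] 55 ztop [0.054 0.055] topxy [0.555  0.1058]
middle scene fit [0.5554 0.1076] 137 ztop [0.056 0.057] topxy [0.5578 0.1073]
eye top fit [0.6672 0.1305] 109 ztop [0.052 0.053] topxy [0.6663 0.13  ]
eye scene fit [0.667  0.1301] 183 ztop [0.054 0.056] topxy [0.6687 0.1294]
oil top fit [ 0.4408 -0.0064] 23 ztop [0.059 0.066] topxy [ 0.4406 -0.0063]
oil scene fit [ 0.4411 -0.0048] 193 ztop [0.059 0.07 ] topxy [ 0.4417 -0.0055]
jar top fit [0.4502 0.1061] 127 ztop [0.051 0.052] topxy [0.4504 0.1063]
jar scene fit [0.4497 0.1087] 72 ztop [0.053 0.054] topxy [0.4529 0.1073]
tin top fit [6.752e-01 2.000e-04] 229 ztop [0.023 0.024] topxy [ 0.6
[... 570 characters left out ...]
.4843 0.3087]] z 0.0046
  floor [415.2 202.9] 483 [[0.5492 0.3049]] z 0.0045
tray3 top ((550.6823120117188, -299.46026611328125), (72.20158386230469, 277.28485107421875), 83.01526641845703) 1277 wall z [0.001  0.0073 0.0104]
  floor [451.8 186.2] 88 [[ 0.5962 -0.32  ]] z 0.0017
tray3 scene ((547.3170166015625, -299.6896057128906), (74.57064819335938, 276.53546142578125), 82.99127960205078) 1160 wall z [0.0041 0.0098 0.013 ]
  floor [135.1 162.8] 108 [[ 0.3922 -0.2834]] z 0.004
  floor [127.5 177.9] 366 [[ 0.4414 -0.2909]] z 0.0043
  floor [117.6 199.9] 448 [[ 0.5067 -0.2986]] z 0.0053
  floor [106.3 224.5] 571 [[ 0.5722 -0.3067]] z 0.0048
  floor [105.2 237.4] 77 [[ 0.604  -0.3018]] z 0.0022
```

The heights (68, 41 and 55 mm) confirm which objective is which, and the two views agree to about 2 mm. I'll tighten the tray fits using the connected white wall components.

```bash
cat > t.py <<'E'
from loc import *
for c in("top","scene"):
    k=manip.get_calibration(c); im=np.load(c+"0.npz")["im"]; P=cloud(k,np.load(c+"0.npz")["d"])
    hsv=cv2.cvtColor(im,cv2.COLOR_RGB2HSV)
    for n,y,L in(("tray2",.3,.133),("tray3",-.297,.198)):
        m=((abs(P[:,0]-.53)<.16)&(abs(P[:,1]-y)<.1)).reshape(420,560)
        M=((hsv[...,1]<60)&(hsv[...,2]>60)&m).astype(np.uint8)
        M=cv2.morphologyEx(M,cv2.MORPH_CLOSE,np.ones((3,3))); 
        M=cv2.morphologyEx(M,cv2.MORPH_OPEN,np.ones((3,3)))
        W=((im.min(2)>150)&m).astype(np.uint8)
        nn,l,st,ce=cv2.connectedComponentsWithStats(W,connectivity=8); i=1+np.argmax(st[1:,4])
        v,u=np.nonzero(l==i); q=plane(k,np.c_[u,v],.009)
        r=cv2.minAreaRect((q*1000).astype(np.float32))
        b=cv2.boxPoints(r); e=[b[1]-b[0],b[2]-b[1]]; e=max(e,key=np.linalg.norm); e=e*np.sign(e[0])
        print(n,c,np.round(r[0],1),np.round(r[1],1),"long axis vs x deg",np.degrees(np.arctan2(e[1],e[0])).round(1),st[i,4],"edge z",np.nanpercentile(P[(l==i).ravel(),2],[50,90]).round(4))
E
python3 t.py; python3 -c "
from bench import manip
print(manip.current_tcp_rot().round(2),manip.current_time())
import numpy as np
for s in(1,-1):
  R=np.array([[s,0,0],[0,-s,0],[0,0,-1.]])
  for p in((.59,.3),(.45,-.29),(.57,-.3),(.44,0),(.68,-.126)): print(s,p,np.round(manip.inverse_kinematics([*p,.1],R),2))"
```

```text
tray2 top [533.6 300.7] [ 70.7 160.4] long axis vs x deg -2.8 2820 edge z [0.0025 0.0087]
tray3 top [ 499.5 -293.6] [ 72.8 227.3] long axis vs x deg -7.1 3402 edge z [0.0024 0.0088]
tray2 scene [522.5 302.7] [ 72.6 141.3] long axis vs x deg -3.0 786 edge z [0.0078 0.0118]
tray3 scene [ 510.2 -295.7] [ 76.5 210.4] long axis vs x deg -6.8 1364 edge z [0.0076 0.0122]
[[-0.91  0.42  0.  ]
 [ 0.42  0.91  0.  ]
 [ 0.    0.   -1.  ]] 1.0
1 (0.59, 0.3) [ 0.4   0.69  1.44 -0.    1.01  1.97]
1 (0.45, -0.29) [-0.66  0.5   1.8  -0.    0.84  0.91]
1 (0.57, -0.3) [-0.56  0.67  1.49 -0.    0.98  1.01]
1 (0.44, 0) [-0.11  0.36  2.04 -0.    0.74  1.46]
1 (0.68, -0.126) [-0.25  0.74  1.35 -0.    1.05  1.32]
-1 (0.59, 0.3) [ 0.4   0.69  1.44 -0.    1.01 -1.17]
-1 (0.45, -0.29) [-0.66  0.5   1.8  -0.    0.84 -2.23]
-1 (0.57, -0.3) [-0.56  0.67  1.49 -0.    0.98 -2.13]
-1 (0.44, 0) [-0.11  0.36  2.04 -0.    0.74 -1.68]
-1 (0.68, -0.126) [-0.25  0.74  1.35 -0.    1.05 -1.82]
```

```bash
cat >> loc.py <<'E'
RD=np.array([[-1,0,0],[0,1,0],[0,0,-1.]])
def wristlook(tag,x,y,z=.3):
    manip.move_ptp([x,y,z],RD); manip.dwell(.2)
    k=manip.get_calibration("wrist"); im,d=manip.grab_frame("wrist")
    cv2.imwrite(f"pics/{tag}.png",im[:,:,::-1]); np.savez(tag+".npz",im=im,d=d,**k); return k,im,d
E
python3 - <<'E'
from loc import *
for n,x,y in(("w3",.5,-.296),("w2",.5,.29)):
    k,im,d=wristlook(n,x,y,.33); P=cloud(k,d)
    M=(im.min(2)>150).astype(np.uint8); nn,l,st,ce=cv2.connectedComponentsWithStats(M)
    for i in range(1,nn):
        if st[i,4]<400: continue
        v,u=np.nonzero(l==i); r=cv2.minAreaRect((plane(k,np.c_[u,v],.009)*1000).astype(np.float32)); print(n,r,st[i],np.nanpercentile(P[(l==i).ravel(),2],[10,50,90]).round(4))
    print("cam",-k["R"].T@k["t"])
print(manip.current_time())
E
python3 -c "
import cv2
cv2.imwrite('pics/w32.png',cv2.resize(cv2.hconcat([cv2.imread('pics/w3.png'),cv2.imread('pics/w2.png')]),(800,300)))"
```

```text
w3 ((501.21136474609375, -294.2327880859375), (69.34893798828125, 227.5046844482422), 82.88371276855469) [ 245   80   65  162 6816] [0.0017 0.0031 0.0093]
w3 ((436.2799377441406, -129.08729553222656), (48.331783294677734, 62.91364288330078), 84.27655792236328) [ 376   93   44   50 1673] [0.0062 0.0077 0.0091]
w3 ((444.01593017578125, 6.659656524658203), (64.95669555664062, 34.37666702270508), 89.61526489257812) [472 110  49  27 995] [0.0097 0.041  0.0517]
w3 ((629.4159545898438, -664.9010620117188), (94.6982650756836, 278.3515625), 77.65718841552734) [   0  152   64  172 5531] [0.0143 0.0462 0.0888]
w3 ((555.8921508789062, -113.85810089111328), (55.020538330078125, 41.195980072021484), 3.1463160514831543) [ 384  184   30   37 1005] [0.0194 0.0215 0.0227]
w3 ((683.4608764648438, 7.482303619384766), (60.94259262084961, 61.206729888916016), 53.086883544921875) [ 448  263   41   36 1136] [0.0201 0.0213 0.0224]
w3 ((944.5181884765625, 55.747398376464844), (22.064477920532227, 90.69510650634766), 1.2558398246765137) [447 409  53  11 531] [-0.7553 -0.7512 -0.7478]
cam [ 0.43238096 -0.294787
[... 723 characters left out ...]
[134 195  29  24 476] [0.0181 0.038  0.0536]
w2 ((576.1864624023438, -31.568504333496094), (31.930112838745117, 65.08853149414062), 17.266969680786133) [ 39 202  41  26 698] [0.0166 0.0462 0.0636]
w2 ((681.9760131835938, -2.2763748168945312), (62.28642654418945, 74.46833801269531), 13.733064651489258) [  66  259   47   40 1355] [0.0108 0.0216 0.0228]
w2 ((941.6412963867188, -60.20489501953125), (85.4920425415039, 19.762474060058594), 85.86275482177734) [ 54 409  50  10 404] [-0.7531 -0.7498 -0.7457]
w2 ((944.0443725585938, 640.343994140625), (24.235204696655273, 90.688720703125), 1.1216623783111572) [447 408  53  12 536] [-0.7549 -0.7513 -0.7475]
cam [0.43249277 0.29052621 0.47236189]
6.5667
```

View pics/w32.png

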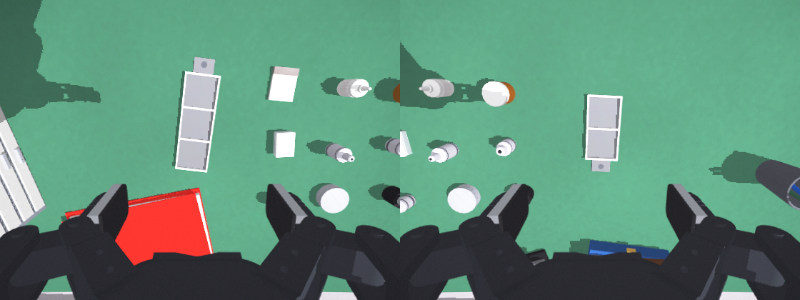

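Both wrist views show the trays with their tabs. The fits agree with the other cameras to about 4 mm: tray3 (0.512,-0.296) at -7°, tray2 (0.521,0.302) at -2.9°. I'll start with the jar.

```bash
cat > job.py <<'E'
from loc import *
J=dict(jar=((.450,.107),(.4885,.3036),.018,.75),short=((.6822,-.1258),(.5535,.3004),.008,.6),
 long=((.5652,-.0132),(.4475,-.2878),.012,.6),oil=((.441,-.0056),(.512,-.2957),.012,.6),eye=((.6671,.1303),(.5765,-.3036),.021,.6))
def pick(n):
    (x,y),_,h,o=J[n]; manip.set_gripper(o,40); manip.move_ptp([x,y,.14],RD)
    manip.move_l([x,y,h],max_speed=.12); manip.set_gripper(0.,40); manip.dwell(.2)
    print(n,"grip",manip.current_grip_width(),manip.current_grip_force(),"t",manip.current_time())
    manip.move_l([x,y,h+.11],max_speed=.15); print(" lifted",manip.current_grip_width(),manip.current_grip_force())
def place(n):
    _,(x,y),h,o=J[n]; manip.move_l([x,y,h+.11],max_speed=.2); manip.move_l([x,y,h+.015],max_speed=.15)
    manip.move_l([x,y,h+.004],max_speed=.03); print(" F",manip.current_force().round(1))
    manip.set_gripper(o); manip.dwell(.2); manip.move_l([x,y,.14],max_speed=.15)
    print(" placed t",manip.current_time())
E
python3 - <<'E'
from job import *
pick("jar"); 
if manip.current_grip_width()>.3: place("jar")
im,d=manip.grab_frame("wrist"); cv2.imwrite("pics/jar.png",im[:,:,::-1])
E
```

```text
jar grip 0.4900567068313129 39.46575701236725 t 9.65
 lifted 0.48932540047559114 40.53736925125122
 F [-0.1 -0.  -0.5]
 placed t 14.4667
```

View pics/jar.png

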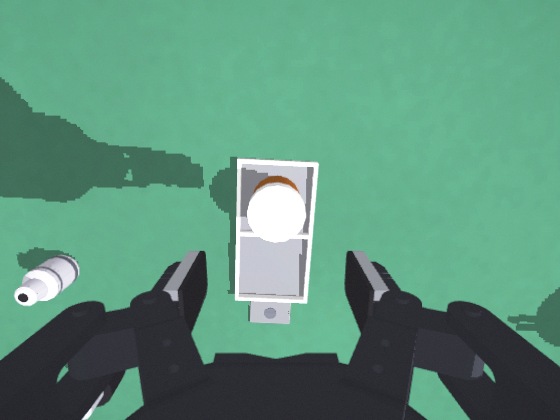

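The picture shows the jar upright in the near bay of tray2, lid at about (277,213). Plenty of time is left, so I'll do the other four with grip-width guards.

Run:
```python
from job import *
for n,w in(("short",.34),("long",.34),("oil",.37),("eye",.27)):
    pick(n)
    if abs(manip.current_grip_width()-w)>.08: print("UNEXPECTED",n); break
    place(n)
else: manip.move_ptp([.23,.5,.231],RD)
for c in("top","scene"):
    im,d=manip.grab_frame(c); cv2.imwrite(f"pics/{c}1.png",im[:,:,::-1]); np.savez(c+"1.npz",im=im,d=d)
a=[cv2.imread(f"pics/{c}1.png") for c in("top","scene")]
cv2.imwrite("pics/ts.png",cv2.vconcat([cv2.resize(np.hstack([a[0][150:320,60:200],a[0][150:320,380:520]]),(784,476))[:300],])) if 0 else cv2.imwrite("pics/ts.png",np.hstack([cv2.resize(a[1][140:260,60:190],(390,360),interpolation=3),cv2.resize(a[1][140:260,340:470],(390,360),interpolation=3)]))
print(manip.current_time())
```

```text
short grip 0.31894463088349484 39.541159607470036 t 18.3
 lifted 0.3211192534925901 39.40829364582896
 F [-0.4 -0.3 -0.1]
 placed t 24.4167
long grip 0.3234991365868464 39.27488733781502 t 27.5833
 lifted 0.32769115449623565 39.42004478769377
 F [ 0.4  0.  -1.7]
 placed t 32.9333
oil grip 0.3638782614555975 39.00276982574724 t 35.9667
 lifted 0.35523701771084953 39.5676271780394
 F [0.3 0.1 0. ]
 placed t 41.3
eye grip 0.41160706779704354 39.50392127037048 t 44.8
 lifted 0.41158167858279515 39.96912181377411
UNEXPECTED eye
45.7833
```

View pics/scene1.png

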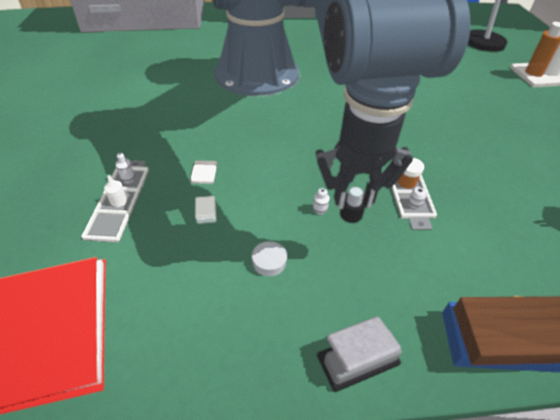

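```bash
python3 -c "
from bench import manip;import cv2
im,_=manip.grab_frame('wrist');cv2.imwrite('pics/eye.png',im[:,:,::-1])"
```

```text
(no output)
```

View pics/eye.png

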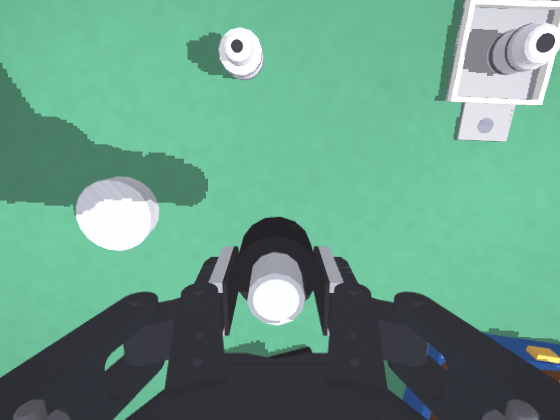

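The scene view shows the jar, short objective, long objective and oil bottle in their bays. The eyepiece is held upright at about (277,260) in the wrist view, gripped on its black body at 38 mm. That grip is secure, so I'll place it and check everything.

Run:
```python
from job import *
print(manip.current_grip_width()); place("eye"); manip.move_ptp([.23,.5,.25],RD); manip.dwell(.5)
T=dict(jar=(.022,.041,.051),short=(.0145,.011,.032),long=(.0145,.013,.047),oil=(.016,.013,.043),eye=(.019,.008,.033))
for c in("top","scene"):
    im,d=manip.grab_frame(c); cv2.imwrite(f"pics/{c}2.png",im[:,:,::-1]); k=manip.get_calibration(c); P=cloud(k,d)
    for n,(R,a,b) in T.items():
        g=J[n][1]; N=P[np.hypot(*(P[:,:2]-g).T)<.03]; B=N[(N[:,2]>a)&(N[:,2]<b)]
        print(c,n,"err mm",((fit(B,R,g)-g)*1000).round(1),"top",np.percentile(N[:,2],99.5).round(3))
    for n,g,R,a,b in(("mid",(.5552,.107),.0145,.008,.034),("tin",(.6745,.0002),.03,.004,.02)):
        N=P[np.hypot(*(P[:,:2]-g).T)<.045]; B=N[(N[:,2]>a)&(N[:,2]<b)]; print(c,n,((fit(B,R,g)-g)*1000).round(1))
print(manip.current_time())
a=[cv2.imread(f"pics/{c}2.png") for c in("top","scene")]
cv2.imwrite("pics/fin.png",cv2.resize(np.hstack(a),(800,300)))
```

```text
0.4135970906248871
 F [-1.   0.7  4.1]
 placed t 50.9167
top jar err mm [-0.1  0.4] top 0.055
top short err mm [-0.9 -0.3] top 0.044
top long err mm [ 0.6 -0.6] top 0.071
top oil err mm [ 0. -0.] top 0.068
top eye err mm [-0.3 -0.4] top 0.057
top mid [-0.1 -0.8]
top tin [0.5 0.7]
scene jar err mm [0.5 0.5] top 0.056
scene short err mm [-0.8  1. ] top 0.046
scene long err mm [0.8 0.6] top 0.073
scene oil err mm [-0.3  0.5] top 0.071
scene eye err mm [-0.7  0.1] top 0.059
scene mid [0.1 0.6]
scene tin [-0.9  0. ]
54.6083
```

View pics/fin.png

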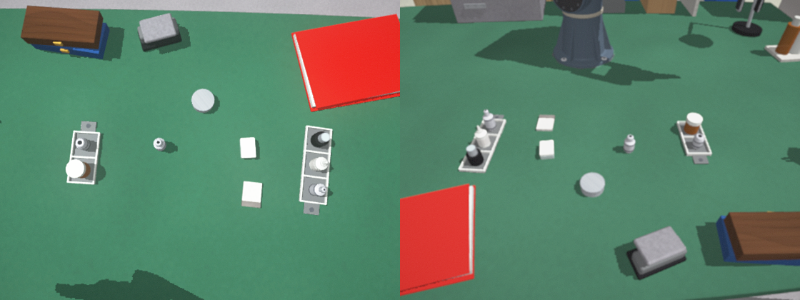

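All five stand upright in their bays, with tops about 3 mm higher than before (the tray floor). The middle objective and the tin haven't moved.

```bash
python3 -c "
from bench import manip
print(manip.sign_off())"
```

```text
the job is handed in; nothing more can be done
None
```

Both kits are made up and the job is handed in: all five items measured upright within about 1 mm of their target spots, and the middle objective and tin have not moved; about 55 s of the 122 s was used.

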